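Pack the blank and snap the case shut

TASK

Put the half-carved wooden blank that lies by the front edge of the bench into the packing case that is screwed to the bench, then set the longer of the two ribbed covers on the case and press it straight down until it snaps past both spring clips and lies fully home. Finish while still holding the cover's rib and keep pressing the cover down with a firm push of about 10 newtons: do not let go. Leave the shorter cover and the other things lying around where they are.

Things in the scene. Friction and masses are not known exactly. Their poses are not given: they have to be found in the camera images.
- case_floor (a point): open wooden packing case fixed to the bench, with a 176 x 110 mm foot plate. The point is the middle of its inside floor, 4 mm above the bench; x along the case's length, y across, z up. The inside is 110 mm (x) by 84 mm (y) and 36 mm deep to the rim; end walls 7 mm, side walls 11 mm thick
- case_seat (a point): middle of the same case, level with the rim the cover lies on when home (40 mm above the bench), same axes. Low side lips (inner faces 48 mm either side of the middle, 6 mm above the rim) leave the cover 2 mm of play each way in y. A steel spring clip 28 mm wide stands at the middle of each end, its rounded nose reaching inward over the cover's end, its top 18 mm above the rim
- clip_far (a joint): angle of the spring clip at the case's +x end: 0 at rest, up to about 0.08 as the cover pushes its nose outward, back to 0 when the cover is home. The cover's ends meet the noses with its underside 15 mm above the rim; it takes about 8 to 14 N straight down to spread both clips, then resistance suddenly drops and the cover goes down to the rim
- clip_near (a joint): the same for the spring clip at the case's -x end
- cover_long_grip (a point): the cover that fits: wooden slab with rounded ends, 118 mm (x) by 92 mm (y), 6 mm thick, loose, about 140 g, lying rib up. The darker upright rib on its middle is 60 mm long (y, across the slab), 14 mm thick (x), 30 mm high: grip it across its 14 mm. The point is in the rib, 21 mm above the slab's underside (15 mm below the rib's top). z up; a half turn makes no difference to the fit
- cover_short_grip (a point): the other cover, which does not fit: the same with a slab 86 x 72 mm and the same rib; not to be moved. The point is in its rib, 21 mm above its underside
- blank_center (a point): half-carved wooden blank with knife facets, 58 mm long (x), 31 mm wide (y), 30 mm high, about 30 g, loose, by the front edge of the bench; the point is its centre, 15 mm above its underside. Grip it across its 31 mm width
- disc: loose turned wooden disc, 64 mm across, 12 mm thick, lying flat on the bench near the case; not to be moved. Origin: centre of its underside
- gouge: loose palm gouge (short chisel, 132 mm) lying to the right of the case; not to be moved
- skew: loose palm skew (short chisel, 148 mm) lying behind the case; not to be moved
Things that resemble listed ones, but are neither listed nor needed, are in the scene too. What is shaped like the part that bears blank_center but pink or yellow is not meant.

How it is judged:
By the outcome, as a careful person would: the job done as asked, in the order asked, and still so for the second after the job is handed in, while the arm keeps its last pose, push and grip.
It also fails if it takes over 64 s, if anything falls off the work surface, if the arm or the gripper's body presses on something with over 40 N, if the wrist force passes 120 N, or if a joint passes its speed limit or range.

ROBOT

A 6-joint arm with a two-finger parallel gripper is mounted at the origin on a cart in front of the work surface, level with it; the furniture and walls round the work are solid. World frame = base frame: x ahead of the robot, y to its left, z up, the work surface at z = 0. Lengths are in mm, angles in rad, forces in N, time in s.
With the tool pointing down it reaches from about 325 to 875 mm from the base axis. Payload 4.4 kg.
Tool frame: the origin (TCP) lies on the centre line of the jaws, within the pads' length; the fingertips stand ahead of it and the grasp point (between the pads) lies 6 mm ahead of it (ctrl.tcp_to_tips is the z of the fingertips in the tool frame, in mm); z points along the fingers, y is the line along which they close (so a half turn about z gives the same grasp; the last joint's range is limited). The gripper opens to 85 mm and grips with 20 to 120 N. Pads are 22 mm wide; open, the fingers measure 114 mm over their backs; the gripper's body (76 mm by 85 mm) begins 54 mm behind the grasp point. The pads swing forward as they close: fully open they stand 13 mm farther back than shut.
Start: joints at [-1.339, 0.207, 1.542, -0, 1.393, -0.15], TCP at [214.228, -533.604, 220.682] pointing down, gripper open.
Joint ranges: [-2.73, 2.73], [-0.86, 2.22], [0.23, 2.46], [-1.11, 4.25], [0.08, 2.63], [-2.82, 2.82]. Speed limits (rad/s): [2.79, 2.79, 3.14, 3.14, 3.14, 3.14].

INTERFACE

Orientations are given as a 3x3 rotation matrix whose columns are the frame's x, y, z axes.
In Python, from plant import ctrl, sensors, optics gives the robot as it stands. Calls block until the motion is done:
- ctrl.move_ptp(position, orientation): joint-space move of the TCP to a pose.
- ctrl.move_l(position, rot=None, vel=150, threshold=None): straight line of the TCP; rot=None keeps the orientation; vel is the mean speed in mm/s. With threshold (N) it stops when the force on the tool has changed by that much, and returns True; else False.
- ctrl.set_joints(angles): joint-space move.
- ctrl.gripper_to(opening, force=None): finger opening in mm; force is the grip in N (None keeps the last); returns when the fingers have stopped.
- ctrl.hold(seconds).
- ctrl.solve_ik(position, orientation): joint angles nearest the present ones, or None.
- sensors.read_state(): the state.
- optics.grab_frame(name): name is "scene" or "top" or "wrist"; returns (picture, depth): 420x560x3 uint8, red, green, blue; 420x560 float32, mm along the optical axis (not along the pixel's ray), 0 where there is no reading.
- optics.camera_params(name): a dict with "mtx" (3x3 intrinsics, pixels), "R" (3x3) and "t" (3): a world point X has camera coordinates R X + t; the wrist camera has in their place "T_tool_cam" (4x4, takes a point from camera to tool coordinates, whose origin is the TCP and whose axes are the flange's). Camera axes: x right, y down, z forward; pixel columns grow to the right and rows downward; lengths in mm; the calibration is good to about 2 mm. The wrist camera is an equidistant fisheye: a pixel r from the principal point sees the ray r / f radians off the axis. A picture is of the moment at which its call begins: read the wrist's pose just before it. camera_params takes no time and is no camera call.
A pose or a line that the arm cannot do raises ctrl.MotionError and nothing moves.
- ctrl.finish_job(): hands the job in; it is judged then, once.
The state is a dict: "t": time; "q": joint angles; "qvel": joint speeds; "tau": joint torques, N m; "eef_pos": TCP position; "eef_rot": TCP orientation; "force": force on the tool from outside, world axes, zero at the start; "wrist_torque": the same for the moment, N m; "grip_width": finger opening in mm; "grasp_force": force on a finger pad.
Only numpy, scipy, OpenCV 4.12 (cv2) and the standard library are available. Lean on these libraries where they do the work, as an engineer would, in place of code of your own. Each camera call takes 0.05 s, during which the arm holds its last target. There are 200 camera calls.

## Working session

There is one attempt and no reset: what is moved stays moved. The work goes in short steps, each a Python script; the robot and the scene stay as the last script left them, time stands still between calls to the robot, and variables do not carry over. Pictures are saved under pics/ and viewed, at most 13 in all, crops included, and the job is handed in when it is done.

```bash
mkdir -p pics; ls
python3 - <<'E'
from plant import ctrl,sensors,optics
import cv2,numpy as np
for n in("top","scene"):
    p,d=optics.grab_frame(n); np.savez(f"pics/{n}0.npz",p=p,d=d)
    cv2.imwrite(f"pics/{n}0.png",cv2.cvtColor(p,cv2.COLOR_RGB2BGR))
    c=optics.camera_params(n);print(n,np.round(c["mtx"],1).tolist(),np.round(c["R"],3).tolist(),np.round(c["t"],1), (d>0).mean())
print(ctrl.tcp_to_tips,sensors.read_state()["t"])
print(optics.camera_params("wrist"))
E
```

```text
pics
top [[395.4, 0.0, 285.8], [0.0, 395.4, 214.8], [0.0, 0.0, 1.0]] [[0.012, -1.0, 0.006], [-0.997, -0.012, -0.07], [0.07, -0.005, -0.998]] [-25.6 570.6 878.9] 0.9958801020408163
scene [[431.1, 0.0, 275.1], [0.0, 431.1, 219.4], [0.0, 0.0, 1.0]] [[-0.8, -0.601, -0.0], [-0.359, 0.478, -0.801], [0.481, -0.641, -0.598]] [460.3 257.4 878.7] 0.9962542517006803
25.0 0.1
{'mtx': array([[325.1922621 ,   0.        , 280.32005446],
       [  0.        , 325.1922621 , 206.834425  ],
       [  0.        ,   0.        ,   1.        ]]), 'T_tool_cam': array([[-4.71799614e-04, -9.60501855e-01, -2.78273181e-01,
         7.08023767e+01],
       [ 9.99999810e-01, -5.63608029e-04,  2.49923590e-04,
         8.47599250e-01],
       [-3.96889071e-04, -2.78273010e-01,  9.60501939e-01,
        -1.53066132e+02],
       [ 0.00000000e+00,  0.00000000e+00,  0.00000000e+00,
         1.00000000e+00]])}
```

View pics/top0.png

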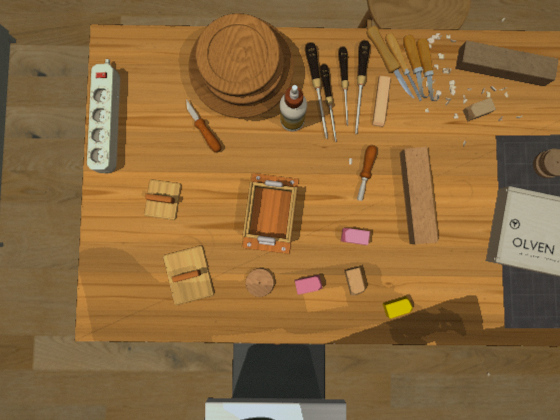

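View pics/scene0.png

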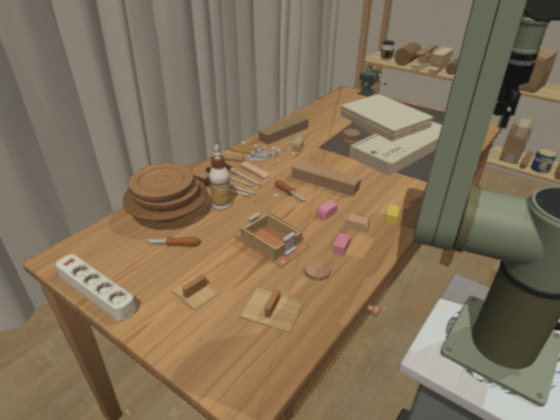

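The top view shows the case at (270,212) and two covers, at (188,275) (larger slab) and (162,200) (smaller). There are four blank-like blocks:
- natural wood at (356,280)
- pink at (308,285)
- pink at (356,236)
- yellow at (398,308)

The natural one by the front edge fits the description. I'll measure next and confirm in an enlarged crop.

```bash
cat > h.py <<'E'
import numpy as np,cv2
def world(d,c):
    v,u=np.mgrid[:d.shape[0],:d.shape[1]]
    K=c["mtx"];x=np.stack([(u-K[0,2])/K[0,0]*d,(v-K[1,2])/K[1,1]*d,d],-1)
    return (x-c["t"])@c["R"]
def rect(P):
    (cx,cy),(w,h),a=cv2.minAreaRect(P[:,:2].astype(np.float32))
    a=np.deg2rad(a)
    if h>w: w,h,a=h,w,a+np.pi/2
    a=(a+np.pi/2)%np.pi-np.pi/2   # direction of long side
    return np.round([cx,cy,w,h],1),round(float(a),3)
E
python3 - <<'E'
from plant import optics
import numpy as np,cv2
from h import *
f=np.load("pics/top0.npz");p,d=f["p"],f["d"];W=world(d,optics.camera_params("top"))
def box(name,u0,u1,v0,v1,zlo,zhi):
    w=W[v0:v1,u0:u1].reshape(-1,3);m=(w[:,2]>zlo)&(w[:,2]<zhi)
    w=w[m];print(name,len(w),rect(w),"z",np.round(np.percentile(w[:,2],[5,50,95]),1),"mean",np.round(w.mean(0),1))
print("bench z",np.round(np.percentile(W[255:265,320:420,2],[5,50,95]),1))
box("blank top",335,375,262,300,20,45)
box("long rib",160,220,240,310,22,50); box("long slab",160,220,240,310,3,50)
box("short rib",135,190,170,230,22,50); box("short slab",135,190,170,230,3,50)
box("case rim>25",230,310,165,260,30,43); box("clips",230,310,165,260,50,70);box("case all",230,310,165,260,2,70)
box("foot",235,310,165,262,2,8)
print(np.round(W[212,235:310:3,2]),np.round(W[165:262:3,270,2]))
cr=np.vstack([np.hstack([cv2.resize(p[170:320,140:340],(800,600),interpolation=cv2.INTER_CUBIC)])])
b=cv2.resize(p[215:325,290:430],(400,314),interpolation=cv2.INTER_CUBIC)
a=cv2.resize(p[165:315,130:310],(400,333),interpolation=cv2.INTER_CUBIC)
o=np.zeros((333,800,3),np.uint8);o[:,:400]=a;o[:314,400:]=b
cv2.imwrite("pics/crop1.png",o[...,::-1])
E
```

```text
bench z [-3.9 -1.2  1.5]
blank top 361 (array([ 424.5, -175. ,   57.2,   30.8]), 0.238) z [24.6 28.7 31.5] mean [ 425.5 -174.4   28.5]
long rib 175 (array([432.6, 203. ,  58.6,  13.9]), -1.31) z [30.5 34.3 36.7] mean [432.9 202.   34.1]
long slab 1826 (array([433.6, 198.5, 149.1, 118.4]), 0.08) z [ 3.3  5.2 34.2] mean [432.3 202.9   8. ]
short rib 180 (array([605.8, 268.5,  60.1,  14.2]), 1.446) z [28.5 34.2 37.2] mean [605.3 267.   33.8]
short slab 1005 (array([601.1, 286.3, 113.4, 106.9]), -0.109) z [ 3.3  5.3 35.2] mean [604.9 267.3  10.4]
case rim>25 568 (array([577.4,  17.7, 124. , 106. ]), -0.117) z [34.9 38.5 42.3] mean [580.4  19.5  38.5]
clips 185 (array([577.3,  18.1, 135.4,  38.1]), -0.111) z [51.2 55.  57.6] mean [575.9  17.6  54.8]
case all 2803 (array([578.7,  19.4, 218.1, 179.7]), 0.008) z [ 2.2  4.5 53.2] mean [574.9  18.3  17.3]
foot 1740 (array([576.5,  14.8, 222.6, 170.4]), 0.008) z [2.1 3.3 5.6] mean [572.3  16.9   3.6]
[-2. -0. -2. -1. 41. 36.  4.  3.  2.  3.  4.  4.  3.  3.  2.  5.  5.  2.
 38. 46. -1. -3. -1. -3. -1.] [-1. -2. -1. -3.  3. 52. 54. 40.  2. -0.  5.  1. -0.  1.  2.  3.  4.  0.
  0.  3.  2.  4.  5. -0. 54. 57. 14.  4.  4.  1. -2.  1. -3.]
```

View pics/crop1.png

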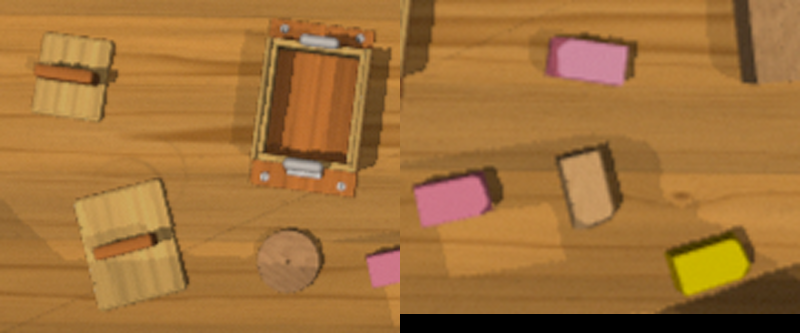

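The crop confirms it. The natural-wood faceted block, at crop (587,187) (top image (356,280)), is the blank, and the pink and yellow ones are not meant. The lower-left cover with the larger slab, at crop (130,243), is the long one. Moving on to pick the blank, with a wrist look on the way.

```bash
cat >> h.py <<'E'
from plant import ctrl,sensors,optics
def R(a): # jaws close along direction a, tool down; choose half turn with small j6
    out=[]
    for k in (0,np.pi):
        c,s=np.cos(a+k),np.sin(a+k);M=np.array([[-s,c,0],[c,s,0],[0,0,-1.]])
        q=ctrl.solve_ik([450,0,250],M)
        if q is not None: out.append((abs(q[5]),M))
    return min(out,key=lambda o:o[0])[1]
def wrist(name):
    s=sensors.read_state();p,d=optics.grab_frame("wrist");c=optics.camera_params("wrist")
    K=c["mtx"];v,u=np.mgrid[:420,:560];x=(u-K[0,2])/K[0,0];y=(v-K[1,2])/K[1,1];r=np.hypot(x,y)+1e-9
    k=np.tan(np.minimum(r,1.4))/r
    X=np.stack([x*k*d,y*k*d,d],-1);T=c["T_tool_cam"];X=X@T[:3,:3].T+T[:3,3]
    W=X@np.array(s["eef_rot"]).T+s["eef_pos"]
    cv2.imwrite(f"pics/{name}.png",p[...,::-1]);np.savez(f"pics/{name}.npz",p=p,W=W,d=d)
    return p,W,d
def seg(W,d,c,rad,zlo,zhi):
    m=(d>0)&(np.hypot(W[...,0]-c[0],W[...,1]-c[1])<rad)&(W[...,2]>zlo)&(W[...,2]<zhi)
    w=W[m];return len(w),rect(w),np.round(np.median(w[:,2]),1),np.round(w.mean(0),1)
def st():
    s=sensors.read_state();print("t",round(s["t"],2),"pos",np.round(s["eef_pos"],1),"F",np.round(s["force"],1),"w",round(s["grip_width"],1),"gf",round(s["grasp_force"],1),"q6",round(s["q"][5],2))
E
python3 - <<'E'
from h import *
M=R(0.238+np.pi/2);print(np.round(M[:,1],2))
ctrl.move_ptp([425,-175,150],M);st()
p,W,d=wrist("w1");print((d>0).mean(),seg(W,d,(425,-175),45,20,45),seg(W,d,(425,-175),60,-8,8)[2])
E
```

```text
[ 0.24 -0.97  0.  ]
t 1.66 pos [ 425.3 -176.   150.4] F [ 0.1  0.8 -0.1] w 85.2 gf 0.0 q6 0.75
0.9886862244897959 (2163, (array([ 425.2, -176.4,   57.2,   31.1]), 0.252), np.float64(29.8), array([ 428.5, -175.5,   29.6])) -0.1
```

View pics/w1.png

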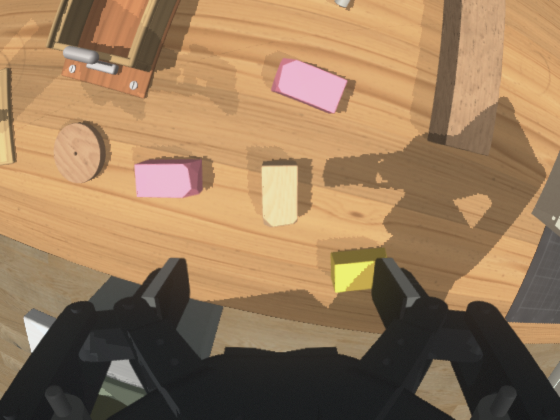

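The wrist view shows the wooden blank at (280,193), clear of its neighbours, and it agrees with the top view to about 1.5 mm. Grasping it.

Run:
```python
from h import *
M=R(0.25+np.pi/2)
ctrl.gripper_to(60,30)
ctrl.move_l([425.2,-176.4,60],M,vel=200)
print(ctrl.move_l([425.2,-176.4,29],vel=80,threshold=8)); st()
ctrl.gripper_to(20,30); st()
ctrl.move_l([425.2,-176.4,150],vel=200); st()
Mc=R(-0.113+np.pi/2)
ctrl.move_l([540,10,190],Mc,vel=250); st()
p,W,d=wrist("w2")
c=(577,18)
print("clips",seg(W,d,c,80,50,66));print("rim",seg(W,d,c,80,32,47));print("bench/foot",seg(W,d,c,120,1,8)[1:])
```

```text
False
t 3.22 pos [ 425.5 -176.6   29.3] F [ 1.  -0.1  0.4] w 60.5 gf 0.0 q6 0.74
t 3.68 pos [ 425.3 -176.5   29.2] F [-0.5 -0.1 -0.3] w 19.9 gf 0.0 q6 0.74
t 4.44 pos [ 424.5 -175.9  149.1] F [-0.1 -0.4 -1.2] w 20.3 gf 0.0 q6 0.74
t 5.48 pos [538.8   9.6 188.5] F [ 0.7 -0.3 -0.2] w 20.2 gf 0.0 q6 1.54
clips (1067, (array([578.7,  16.6, 134.2,  39.3]), -0.117), np.float64(56.2), array([581.1,  16.4,  55.9]))
rim (4484, (array([578.4,  17. , 124.1, 106.7]), -0.116), np.float64(40.1), array([578.3,  17.4,  41.1]))
bench/foot ((array([577.3,  17.9, 237.6, 235.1]), 1.327), np.float64(3.8), array([585.7,  15. ,   3.7]))
```

View pics/w2.png

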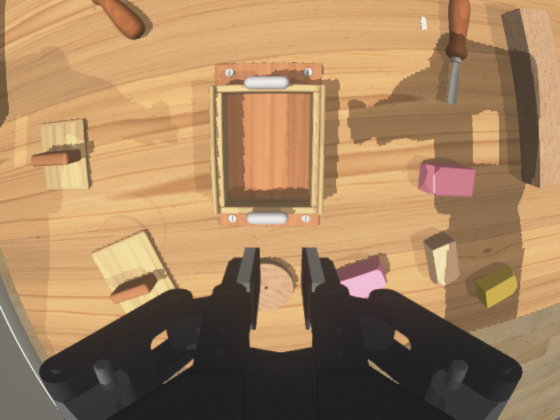

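The jaws closed to 20 mm with no contact force. The view shows the blank still on the bench at (440,258), so the grasp missed or slipped off. Checking where it lies now.

Run:
```python
from h import *
f=np.load("pics/w2.npz");W,d,p=f["W"],f["d"],f["p"]
print(np.round(W[258,440]));c=W[250,437]
for lo,hi in((5,50),(20,45),(24,36)):print(seg(W,d,c,48,lo,hi))
m=(np.hypot(W[...,0]-c[0],W[...,1]-c[1])<48)&(W[...,2]>5)
print(np.round(np.percentile(W[m][:,2],[1,25,50,75,99])))
p,d=optics.grab_frame("top");W=world(d,optics.camera_params("top"));np.savez("pics/top1.npz",p=p,d=d)
for lo,hi in((5,50),(20,45)):print("top",seg(W,d,c,48,lo,hi))
cv2.imwrite("pics/crop2.png",np.hstack([cv2.resize(x,(400,400),interpolation=cv2.INTER_CUBIC)for x in(p[240:320,316:396],f["p"][215:305,400:490])])[...,::-1])
```

```text
[ 437. -166.   29.]
(1287, (array([ 428.8, -175. ,   51.7,   32.7]), 0.238), np.float64(29.6), array([ 433.6, -170.6,   25.5]))
(1012, (array([ 429. , -174.9,   51.7,   32.2]), 0.253), np.float64(29.9), array([ 431.9, -172.3,   29. ]))
(927, (array([ 429. , -175. ,   51.7,   32.2]), 0.252), np.float64(30.0), array([ 431.1, -173. ,   29.6]))
[ 6. 22. 30. 30. 31.]
top (348, (array([ 428. , -174.2,   49.9,   31.3]), 0.242), np.float64(28.5), array([ 429. , -172.3,   27.1]))
top (316, (array([ 427.9, -174.3,   49.7,   31.1]), 0.247), np.float64(28.7), array([ 428.5, -173.4,   28.5]))
```

View pics/crop2.png

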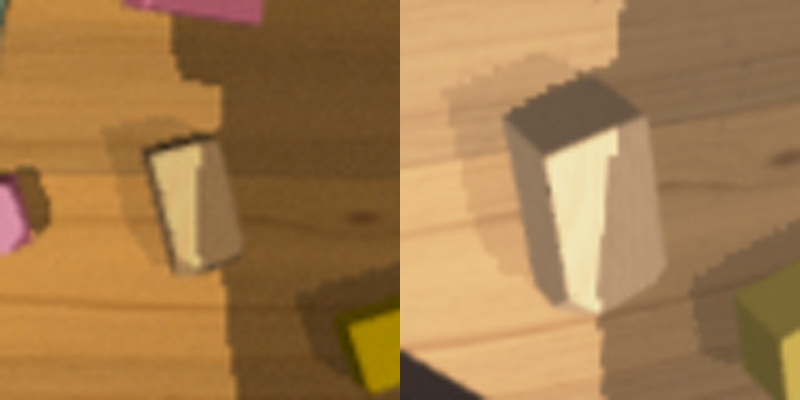

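Run:
```python
from h import *
c=(425,-176)
f=np.load("pics/w1.npz");print("w1",seg(f["W"],f["d"],c,45,20,45))
f=np.load("pics/w2.npz");print("w2",seg(f["W"],f["d"],c,45,20,45))
for n in"01":
    f=np.load(f"pics/top{n}.npz");W=world(f["d"],optics.camera_params("top"));print("top",seg(W,f["d"],c,45,20,45))
    m=(np.hypot(W[...,0]-c[0],W[...,1]-c[1])<40)&(W[...,2]>15);print(np.round(cv2.approxPolyDP(cv2.convexHull(W[m][:,:2].astype(np.float32)),4,True)[:,0]).tolist())
M=R(0.25+np.pi/2)
ctrl.gripper_to(60,30)
ctrl.move_l([425.2,-176.4,60],M,vel=300)
wrist("w3")
ctrl.move_l([425.2,-176.4,29],vel=80,threshold=8)
for w in(34,30,26):
    ctrl.gripper_to(w,30); st()
wrist("w4")
a,b=[cv2.imread(f"pics/w{i}.png")[130:420,80:480] for i in(3,4)]
cv2.imwrite("pics/w34.png",np.hstack([a,b]))
```

```text
w1 (2163, (array([ 425.2, -176.4,   57.2,   31.1]), 0.252), np.float64(29.8), array([ 428.5, -175.5,   29.6]))
w2 (1068, (array([ 425.6, -175.8,   58.8,   32.2]), 0.253), np.float64(29.9), array([ 430.4, -172.9,   29. ]))
top (361, (array([ 424.5, -175. ,   57.2,   30.8]), 0.238), np.float64(28.7), array([ 425.5, -174.4,   28.5]))
[[455.0, -181.0], [448.0, -154.0], [394.0, -168.0], [397.0, -185.0], [407.0, -195.0]]
top (356, (array([ 424. , -175.2,   57.3,   31.3]), 0.256), np.float64(28.6), array([ 425.5, -174.3,   28.4]))
[[455.0, -182.0], [448.0, -154.0], [394.0, -168.0], [397.0, -186.0], [409.0, -195.0]]
t 8.0 pos [ 425.4 -176.6   29.3] F [ 0.1 -0.1 -0.7] w 34.2 gf 0.0 q6 0.74
t 8.22 pos [ 425.2 -176.5   29.1] F [-0.2 -0.2  0.4] w 30.0 gf 0.0 q6 0.74
t 8.43 pos [ 425.2 -176.4   29. ] F [ 0.6  0.6 -0.6] w 26.0 gf 0.0 q6 0.74
```

View pics/w34.png

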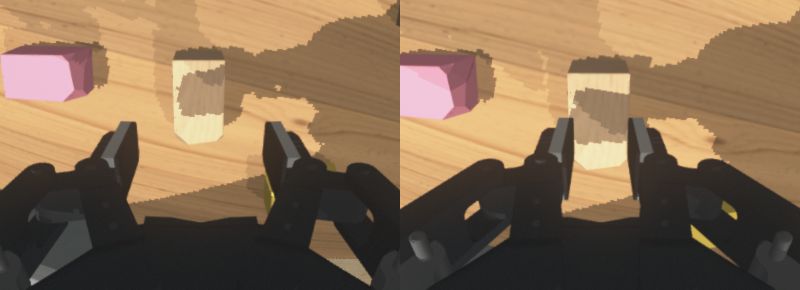

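The closed jaws look as if they are still above the blank, because the pads appear larger and nearer than its top. I'll measure fingertip and blank heights from the wrist depth.

Run:
```python
from h import *
for n in("w1","w3","w4"):
    f=np.load(f"pics/{n}.npz");W,d=f["W"],f["d"]
    print(n,"bench",np.round(np.median(W[60:100,150:250,2]),1), "top img",np.round(np.median(W[60:100,380:420,2]),1))
    for v,u in((258,241),(262,348),(300,250),(205,275),(220,280),(255,240)):print((v,u),round(float(d[v,u])),np.round(W[v,u]),end=" ")
    m=(d>0)&(np.hypot(W[...,0]-425,W[...,1]+176)<60)&(d<170);print("\nnear pts min z",np.round(np.percentile(W[m][:,2],[0.5,5,50]),1))
s=sensors.read_state();print(ctrl.tcp_to_tips,np.round(s["q"],3))
```

```text
w1 bench -0.2 top img -0.1
(258, 241) 330 [ 347. -154.    1.] (262, 348) 303 [ 379. -255.   28.] (300, 250) 346 [ 298. -174.   -0.] (205, 275) 284 [ 418. -174.   30.] (220, 280) 289 [ 405. -182.   29.] (255, 240) 330 [ 349. -153.   -0.] 
near pts min z [177.7 192.5 247.5]
w3 bench -0.2 top img -0.2
(258, 241) 234 [ 390. -157.   -1.] (262, 348) 140 [ 442. -204.   86.] (300, 250) 243 [ 357. -171.    0.] (205, 275) 191 [ 444. -170.   30.] (220, 280) 194 [ 435. -175.   30.] (255, 240) 232 [ 393. -156.    0.] 
near pts min z [ 81.8 102.1 154.8]
w4 bench -0.1 top img 0.3
(258, 241) 138 [ 432. -158.   55.] (262, 348) 199 [ 419. -223.    0.] (300, 250) 135 [ 417. -166.   64.] (205, 275) 158 [ 452. -168.   30.] (220, 280) 161 [ 445. -172.   30.] (255, 240) 141 [ 432. -157.   52.] 
near pts min z [ 26.5  29.9 118.9]
25.0 [-0.582  0.23   1.97  -0.     0.942  0.739]
```

Run:
```python
from h import *
s=sensors.read_state();E=np.array(s["eef_rot"]);P=np.array(s["eef_pos"])
for n,z,k in(("w3",60,0),("w4",29,0)):
    f=np.load(f"pics/{n}.npz");W,d=f["W"],f["d"]
    T=(W-np.array([425.3,-176.5,z]))@E
    m=(d>0)&(d<(170 if n=="w3" else 150))&(W[...,2]<z+70)
    for sgn in(1,-1):
        w=T[m&(sgn*T[...,1]>0)]
        if len(w)==0: print("none");continue
        top=np.percentile(w[:,2],99); tip=w[w[:,2]>top-8]
        print(n,sgn,"tip z",np.round(np.percentile(w[:,2],[97,99,99.8]),1),"tip xyz range",np.round(np.percentile(tip,[2,50,98],axis=0),1).tolist())
```

```text
w3 1 tip z [35.6 42.3 47.4] tip xyz range [[116.1, 6.4, 34.5], [150.9, 161.4, 39.1], [170.7, 165.0, 49.3]]
w3 -1 tip z [44.5 49.7 53.6] tip xyz range [[141.9, -208.0, 41.9], [170.6, -201.9, 45.8], [183.4, -107.6, 54.6]]
w4 1 tip z [14.9 22.7 28.5] tip xyz range [[119.7, 145.3, 14.9], [150.7, 160.9, 19.7], [164.4, 164.2, 29.1]]
w4 -1 tip z [25.7 26.2 26.7] tip xyz range [[130.3, -204.1, 18.7], [159.5, -176.0, 25.1], [174.9, -110.7, 26.7]]
```

Run:
```python
from h import *
s=sensors.read_state();E=np.array(s["eef_rot"])
for n,z in(("w3",60),("w4",29)):
    f=np.load(f"pics/{n}.npz");W,d=f["W"],f["d"]
    T=(W-np.array([425.3,-176.5,z]))@E
    m=(d>0)&(abs(T[...,0])<60)&(abs(T[...,1])<70)&(W[...,2]>34)
    for sgn in(1,-1):
        w=T[m&(sgn*T[...,1]>0)]
        top=np.percentile(w[:,2],99.5); tip=w[w[:,2]>top-6]
        print(n,sgn,"tip z",np.round(np.percentile(w[:,2],[97,99,99.8]),1),"tip xyz",np.round(np.percentile(tip,[2,50,98],axis=0),1).tolist())
```

```text
w3 1 tip z [-35.5 -25.3 -19.5] tip xyz [[-9.1, 30.5, -28.0], [7.7, 31.0, -23.8], [12.4, 42.9, -17.2]]
w3 -1 tip z [-35.5 -25.2 -19.7] tip xyz [[-8.6, -41.4, -28.0], [7.8, -29.4, -23.8], [12.5, -28.8, -17.0]]
w4 1 tip z [-35.9 -23.3 -16.1] tip xyz [[-8.7, 13.5, -25.1], [7.6, 16.5, -20.5], [11.6, 26.7, -12.0]]
w4 -1 tip z [-35.5 -22.7 -16.2] tip xyz [[-8.8, -25.2, -24.8], [7.7, -14.9, -20.6], [11.6, -12.2, -12.0]]
```

The wrist depth shows the fingertips about 12 mm behind the reported TCP, not 25 mm ahead, with no sideways offset. The jaws therefore closed above the blank, so I'll command roughly 36 mm lower and guard the descent with a force threshold.

Run:
```python
from h import *
ctrl.gripper_to(60,30)
print(ctrl.move_l([425,-176,-7],vel=60,threshold=6)); st()
ctrl.gripper_to(25,30); st()
if sensors.read_state()["grip_width"]>27:
    ctrl.move_l([425,-176,60],vel=150); st()
    p,W,d=wrist("w5"); print(seg(W,d,(425,-176),60,-6,6)[2], (sensors.read_state()["grasp_force"]))
    m=(d>0)&(np.hypot(W[...,0]-425,W[...,1]+176)<45);print(np.round(np.percentile(W[m][:,2],[1,10,50]),1))
```

```text
False
t 9.66 pos [ 425.1 -176.1   -7.1] F [-0.7 -0.1  0.8] w 59.6 gf 0.0 q6 0.74
t 10.03 pos [ 425.6 -176.4   -6.5] F [-0.5 -0.4  2.7] w 30.2 gf 31.4 q6 0.74
t 10.62 pos [ 424.5 -175.7   59.6] F [ 0.3 -0.9 -1.1] w 30.4 gf 31.0 q6 0.74
-0.1 31.000948548316956
[ -1.1   0.2 128.1]
```

Run:
```python
from h import *
M=R(-0.116+np.pi/2)
ctrl.move_l([424.5,-176,110],vel=200)
ctrl.move_l([578.4,17.2,110],M,vel=220)
ctrl.move_l([578.4,17.2,20],vel=120)
print(ctrl.move_l([578.4,17.2,-4],vel=40,threshold=5)); st()
ctrl.gripper_to(40,30); st()
ctrl.move_l([578.4,17.2,90],vel=150)
ctrl.gripper_to(50)
ctrl.move_l([560,60,190],vel=250)
p,W,d=wrist("w6")
c=(578.4,17.2)
print("blank",seg(W,d,c,40,20,50));print("clips",seg(W,d,c,80,50,66));print("rim",seg(W,d,c,80,36,47))
print("rib",seg(W,d,(433,202.5),45,24,45));st()
```

```text
True
t 13.8 pos [578.   17.3  -2.6] F [ 0.2 -0.2  2.8] w 30.6 gf 31.6 q6 1.57
t 14.06 pos [576.7  17.4  -3.4] F [-0.1  0.4  0.1] w 39.7 gf 0.0 q6 1.57
blank (1829, (array([578.1,  16.4,  57.4,  31.6]), -0.095), np.float64(33.8), array([580.5,  16.9,  33.4]))
clips (1010, (array([578.5,  16.8, 135.5,  39.3]), -0.11), np.float64(56.3), array([584.3,  17. ,  56. ]))
rim (4145, (array([578.4,  16.9, 124.6, 106. ]), -0.118), np.float64(40.2), array([578.7,  16.4,  41.5]))
rib (0, (array([0., 0., 0., 0.]), 0.0), np.float64(nan), array([nan, nan, nan]))
t 15.72 pos [558.8  59.6 188. ] F [-0.4  0.9 -0.4] w 50.1 gf 0.0 q6 1.64
  return _methods._mean(a, axis=axis, dtype=dtype,
  ret = ret.dtype.type(ret / rcount)
h.py:30: RuntimeWarning: Mean of empty slice.
  w=W[m];return len(w),rect(w),np.round(np.median(w[:,2]),1),np.round(w.mean(0),1)
  ret = um.true_divide(
```

View pics/w6.png

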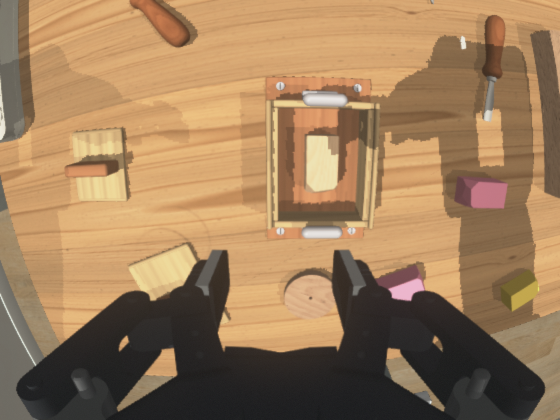

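The view shows the blank lying flat inside the case at (322,163), with its top at z 34, i.e. on the floor. Next is the long cover, measured from a close hover before grasping.

Run:
```python
from h import *
M=R(0.26)
ctrl.move_ptp([400,195,150],M);ctrl.hold(0.3);st()
p,W,d=wrist("w7")
c=(432.8,202.5)
print("rib",seg(W,d,c,45,24,45))
print("slab",seg(W,d,c,80,3.2,9)); print("bench",seg(W,d,c,120,-5,2)[2])
```

```text
t 17.48 pos [400.3 194.9 150.1] F [-0.5  0.8 -0. ] w 49.8 gf 0.0 q6 -0.0
rib (1092, (array([433.1, 203.6,  59.1,  13.6]), -1.311), np.float64(35.4), array([432.1, 204.8,  34.9]))
slab (10112, (array([433.1, 203.4, 118. ,  92.6]), 0.261), np.float64(5.8), array([431.1, 205.4,   5.8]))
bench -0.1
```

View pics/w7.png

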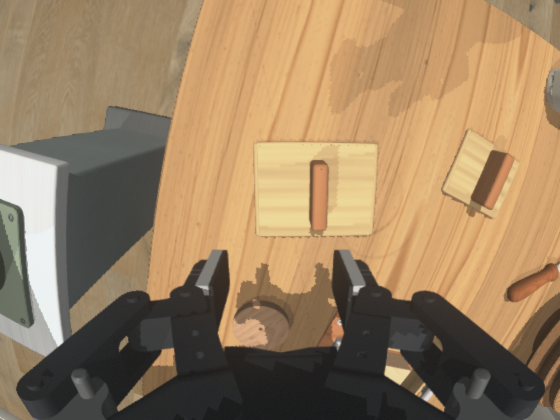

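The slab measures 118 x 92.6 mm, so it is the long cover, with its rib at (319,195). Grasping it.

Run:
```python
from h import *
ctrl.move_l([433.1,203.5,50],vel=200)
print(ctrl.move_l([433.1,203.5,-3],vel=70,threshold=6)); st()
ctrl.gripper_to(8,90); ctrl.hold(0.2); st()
if sensors.read_state()["grip_width"]>10:
    ctrl.move_l([433.1,203.5,110],vel=150); 
    ctrl.move_l([560,60,140],R(-0.117),vel=200);ctrl.hold(0.3); st()
    s=sensors.read_state();E=np.array(s["eef_rot"]);P=np.array(s["eef_pos"])
    p,W,d=wrist("w8")
    T=(W-P)@E
    m=(d>0)&(abs(T[...,0])<60)&(abs(T[...,1])<70)&(W[...,2]<P[2]+40)&(W[...,2]>P[2]-15)
    w=T[m];h,b=np.histogram(w[:,2],bins=np.arange(-40,16,2));print(list(zip(b.astype(int).tolist(),h.tolist())))
    sl=w[(w[:,2]>-12)&(w[:,2]<8)];print("slab in tool",rect(sl),np.round(np.percentile(sl,[0.5,50,99.5],axis=0),1).tolist())
    print("rim",seg(W,d,(578.4,17),80,36,47))
```

```text
False
t 19.12 pos [433.5 203.6  -2.9] F [-0.3  0.1  1. ] w 49.8 gf 0.0 q6 -0.0
t 19.74 pos [433.8 203.7  -2.3] F [-0.2 -0.   5.1] w 12.8 gf 88.7 q6 -0.0
t 22.06 pos [559.6  60.7 140. ] F [-0.3  0.6 -1.6] w 12.3 gf 87.7 q6 0.07
[(-40, 2036), (-38, 2103), (-36, 288), (-34, 187), (-32, 162), (-30, 166), (-28, 154), (-26, 142), (-24, 138), (-22, 128), (-20, 122), (-18, 93), (-16, 58), (-14, 50), (-12, 47), (-10, 13652), (-8, 9496), (-6, 216), (-4, 25), (-2, 0), (0, 0), (2, 0), (4, 0), (6, 0), (8, 0), (10, 0), (12, 0)]
slab in tool (array([  0. ,   0.6, 118.5,  92.3]), 1.57) [[-20.2, -57.2, -9.7], [22.2, 0.0, -8.1], [45.8, 58.2, -4.9]]
rim (0, (array([0., 0., 0., 0.]), 0.0), np.float64(nan), array([nan, nan, nan]))
  return _methods._mean(a, axis=axis, dtype=dtype,
  ret = ret.dtype.type(ret / rcount)
h.py:30: RuntimeWarning: Mean of empty slice.
  w=W[m];return len(w),rect(w),np.round(np.median(w[:,2]),1),np.round(w.mean(0),1)
  ret = um.true_divide(
```

View pics/w8.png

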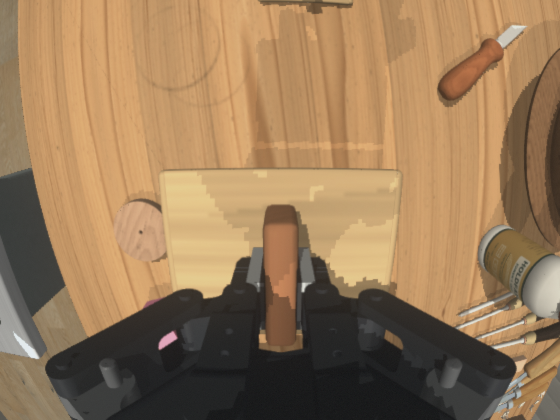

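The slab is square and centred in the grip. Comparing wrist, top view and pad symmetry suggests a bias of about 1.2 mm along the wrist camera's tool x. With that correction the case target is (577.4, 18.1). Lowering in guarded steps.

```bash
cat > press.py <<'E'
from h import *
def step(x,y,z0,z1,dz,fmax,vel=25):
    z=z0;prev=0;log=[]
    while z>z1:
        z-=dz;ctrl.move_l([x,y,z],vel=vel);s=sensors.read_state();F=s["force"]
        log.append((round(z,1),round(s["eef_pos"][2],1),*[round(float(f),1) for f in F]))
        if F[2]>fmax: break
    for l in log:print(l)
    return z
E
python3 - <<'E'
from press import *
M=R(-0.117)
ctrl.move_l([577.4,18.1,120],M,vel=150)
ctrl.move_l([577.4,18.1,60],vel=100); st()
step(577.4,18.1,60,49,1,12); st()
E
```

```text
t 23.34 pos [577.9  18.2  60.5] F [-0.  -0.6 -1.1] w 12.6 gf 87.7 q6 -0.0
(59, np.float64(59.8), 0.2, 0.3, -1.7)
(58, np.float64(58.1), -1.1, 0.0, -1.1)
(57, np.float64(56.9), -0.3, -0.6, -1.9)
(56, np.float64(55.9), -0.6, 0.2, -1.6)
(55, np.float64(54.9), -0.8, -0.0, -2.5)
(54, np.float64(53.9), 0.3, -1.0, -2.2)
(53, np.float64(53.2), 0.6, 0.1, -1.0)
(52, np.float64(52.8), -0.5, -0.3, 2.8)
(51, np.float64(52.4), -1.0, 0.1, 7.1)
(50, np.float64(52.0), -3.1, 0.2, 8.6)
(49, np.float64(51.2), -2.9, -0.2, 10.3)
t 26.09 pos [578.7  18.   51.2] F [-2.9 -0.2 10.3] w 12.7 gf 89.6 q6 -0.0
```

Contact came at the expected height, with the underside 15 mm above the rim, and the force is building. Nudging 0.8 mm toward -x and pressing on.

Run:
```python
from press import *
ctrl.move_l([576.6,18.1,49],vel=25)
z=step(576.6,18.1,49,34,1,22); st()
```

```text
(48, np.float64(50.6), -2.7, 1.0, 11.0)
(47, np.float64(49.5), -1.7, 0.2, 11.0)
(46, np.float64(47.9), -0.6, -0.1, 6.9)
(45, np.float64(45.9), 0.6, -0.8, 2.3)
(44, np.float64(43.4), 3.5, -0.7, -2.4)
(43, np.float64(42.2), 5.4, -1.4, -5.0)
(42, np.float64(41.2), 5.9, -0.6, -6.4)
(41, np.float64(40.4), 5.3, -1.1, -6.0)
(40, np.float64(39.3), 3.3, -0.9, -6.6)
(39, np.float64(38.3), 1.7, -1.1, -5.6)
(38, np.float64(38.1), -0.7, -1.1, -2.3)
(37, np.float64(37.7), -4.6, 0.5, 4.9)
(36, np.float64(37.7), -6.0, 0.5, 11.5)
(35, np.float64(37.7), -9.1, -0.3, 18.1)
(34, np.float64(37.7), -10.8, 1.4, 21.9)
t 30.09 pos [576.3  18.2  37.7] F [-10.8   1.4  21.9] w 12.1 gf 92.1 q6 -0.0
```

The cover snapped through and stopped hard at TCP z 37.7, the predicted home height. Easing to about 10 N and verifying.

Run:
```python
from press import *
def av():
    F=[]
    for _ in range(6): ctrl.hold(0.05);F.append(sensors.read_state()["force"])
    return np.mean(F,0)
x,z=576.4,36.3
ctrl.move_l([x,18.1,z],vel=25);ctrl.hold(0.4)
for _ in range(4):
    F=av();print(round(z,2),np.round(F,1))
    if abs(F[2]-9.5)<1: break
    z-=np.clip((9.5-F[2])/6,-.6,.6);ctrl.move_l([x,18.1,z],vel=25);ctrl.hold(0.3)
st()
for n in("top","scene"):
    p,d=optics.grab_frame(n);cv2.imwrite(f"pics/{n}9.png",p[...,::-1])
    if n=="scene":cv2.imwrite("pics/s9c.png",cv2.resize(p[160:300,200:360],(800,700))[50:650,:,::-1])
p,W,d=wrist("w9")
for k in(1,-1):
  for j in(1,-1):
    P=np.array([576.8,17.5])+k*42*np.array([.993,-.117])+j*20*np.array([.117,.993])
    m=(d>0)&(np.hypot(W[...,0]-P[0],W[...,1]-P[1])<8)&(W[...,2]<70);print(k,j,m.sum(),np.round(np.median(W[m][:,2]),1) if m.sum() else None)
```

```text
36.3 [-2.7  0.4  9.1]
t 31.04 pos [577.3  18.1  37.7] F [-2.   0.2  9. ] w 12.2 gf 90.2 q6 -0.0
1 1 774 45.9
1 -1 246 46.0
-1 1 779 45.9
-1 -1 222 45.9
```

View pics/s9c.png

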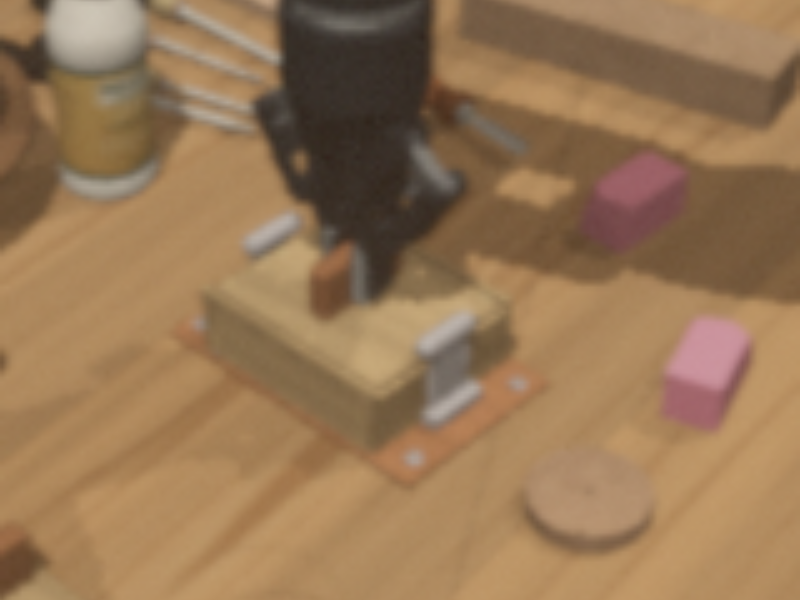

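The crop shows the cover flush in the case, with both clips, at (270,232) and (447,335), over its ends. All four corners of the slab top read about 46 mm, so it is fully home, and the push is about 9–10 N.

```bash
python3 -c "
from plant import ctrl
print(ctrl.finish_job())"
```

```text
the job is handed in; nothing more can be done
None
```

The job is handed in at about 31 s: the blank lies in the case, the long cover is snapped fully home under both clips, and the arm still grips its rib and presses down with about 10 N.

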